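# Stop the voltage stabiliser rocking with a wedge

## Robot

A 6-joint arm with a two-finger parallel gripper is mounted at the origin on the work surface. World frame = base frame: x ahead of the robot, y to its left, z up, the work surface at z = 0. Lengths are in m, angles in rad, forces in N, time in s.
With the tool pointing down it reaches from about 0.35 to 0.85 m from the base axis. Payload 8.1 kg.
Tool frame: the origin (TCP) lies at the very end of the fingers, on their centre line; the grasp point (between the pads) lies 19 mm behind it; z points along the fingers, x is the direction in which the jaws open and shut, and the axes are right-handed (so a half turn about z gives the same grasp; the last joint's range is limited). The gripper opens to 93 mm and grips with 3 to 60 N. Pads are 15 mm wide; open, the fingers measure 128 mm over their backs; the gripper's body (75 mm by 188 mm) begins 65 mm behind the grasp point.
Start: joints at [-1.375, 0.13, 1.488, -0, 1.523, -0.085], TCP at [0.166, -0.576, 0.219] pointing down, gripper open.
Joint ranges: [-2.96, 2.96], [-0.89, 2.26], [0.02, 2.5], [-1.34, 4.48], [0, 2.73], [-2.66, 2.66]. Speed limits (rad/s): [2.39, 2.39, 2.79, 3.14, 3.14, 3.14].

## Interface

Orientations are given as a rotation vector (axis times angle).
In Python, from plant import robot gives the robot as it stands. The module is installed in compiled form; this text tells all that it offers.
- The arm moves only by the tool jog_arm, never from a script. Its argument "commands" is one flat list of numbers, 5 for each row, row after row: the gripper's target within -1 to 1 (shut at 1, half-way at 0, fully open at -1), then the shift along the tool's x, y, z in m, then the turn about the tool's z in degrees. A call has 1 to 20 rows; each row shifts and turns the commanded pose from where the row before left it, along the tool's axes as they then stand; what a row does not reach is not made up. A row lasts 1/12 s, in which the tool goes at most 41.7 mm and 7.16 degrees, less where a joint would pass 70% of its speed; a pose out of reach is approached as far as the arm can. A call is refused whole if a number of a shift passes 0.0417 or a number of a turn 7.16, either way. A call with a gripper value outside its range is refused whole. The fingers move at their own pace and stop on an object; "grip_force" is the grip in N (left out, the last holds). Time passes only in rows, so rows that do not move let the fingers close. It gives the time, the measured TCP pose, the force and the opening at its end, in the units of the state.
- robot.read_state(): the state, without advancing time (a new reading comes with each control period).
- robot.read_camera(name): name is "side" or "top"; returns a dict with "img" (384x512x3 uint8, blue, green, red), "vfov" (degrees; the focal length in pixels is half the picture's height over the tangent of half this angle, whatever the lens; pixels are square), "cx", "cy" (the principal point, pixels), "k1" (the pictures are not rectified: a ray, as slopes to the right and down, at radius r is drawn at 1 + k1 r^2 times it, then the intrinsics apply), "extrinsics" (4x4, takes a point from world to camera coordinates). Camera axes: x right, y down, z forward; pixel columns grow to the right and rows downward; lengths in m; the calibration is good to about 2 mm. A picture is of the moment at which its call begins. There is no depth.
- robot.close_job(): hands the job in, once; it reports no verdict.
Trained networks look in a picture, given as the dict that the camera call returned (one of the last four; its "shot" number tells which), for a name from the list of things; names that differ only in an ending like _2 or _b are one class to them, and where a whole thing is asked for, a point or a joint stands for the part that bears it (a point fixed in the world has none). Each returns a list of dicts, best first, with "score" (0 to 1); they miss things now and then, are a little off and sometimes report something else, mostly with a low value. They report only what shows in the picture. A call takes as long as a camera call. They do not tell look-alikes from the thing itself.
- robot.recognise(thing, picture): "box" ([centre column, centre row, width, height] as shares, 0 to 1, of the picture: columns of its width, rows of its height, round what is visible of it).
- robot.pinpoint(thing, picture): "position" ([row, column] as shares, 0 to 1, of the picture: columns of its width, rows of its height: a listed point, or the origin of a listed thing).
The state is a dict: "t": time; "q": joint angles; "dq": joint speeds; "joint_torque": joint torques, N m; "tool_pos": TCP position; "orientation": TCP orientation; "force": force on the tool from outside, world axes, zero at the start; "wrist_torque": the same for the moment, N m; "opening": finger opening in m.
Only numpy, scipy, OpenCV 4.12 (cv2) and the standard library are available. Lean on these libraries where they do the work, as an engineer would, in place of code of your own. Each camera call takes 0.05 s, during which the arm holds its last target.

## Task

The voltage stabiliser rocks because the foot under its yellow-dotted corner is too short. Press down on the dot with the fingertips until you feel it rock, then push the orange wedge along the bench, thin end first, in under that foot until it is snug, and press firmly on the dot again to prove that the box no longer rocks, and draw clear. Slide the wedge, never pick it up; do not shove the box out of its place or jack it off level, and leave everything else standing where it is.

Things in the scene. Friction and masses are not known exactly. Their poses are not given: they have to be found in the camera images.
- stabiliser: cream steel voltage stabiliser, 3 kg, case 170 (x) x 200 (y) x 70 mm, underside 15 mm and flat top 85 mm above the bench. Origin: on the bench under the case's centre; x from the switch panel (towards the robot) to its back, y to its left, z up. Square 16 mm feet at x +-65, y +-80 mm; three are 15 mm high and carry it level, the one at x -65, y +80 is a short stub
- dot (a point): centre of the round yellow dot, 24 mm across, on the flat top of the stabiliser straight above the short foot, 85 mm above the bench. 3 to 6 N down on it tips the box towards this corner, by up to 0.11 rad (dot 10 mm down); it falls back level when let go. Wedged snugly, it gives less than 2 mm under a firm press of 10 N; a press under 7 N proves little
- stub (a point): centre of the underside of the short foot, 16 mm square, 5 mm high, hanging 10 mm above the bench while the box is level; axes as the stabiliser's
- wedge: loose orange plastic wedge, 60 g, 100 long (x) x 50 wide (y) mm; its top slopes evenly from 2 mm high at the thin end (+x) to 20 mm at the upright back face (-x). Lies in front of the short foot, thin end roughly towards it. Origin: centre of its underside, on the bench, z up. Slides on the bare bench under less than 1 N
- nose (a point): middle of the lower edge of the wedge's thin end, 50 mm ahead of the wedge's origin. The slope meets the short foot when the nose is about 44 mm beyond the foot's near edge; the push then rises steeply past 4 N. From about 13 N the box may be shoved along
- dropper_a: loose bystander, origin at the centre of its underside: clear dropper bottle, white cap, 32 mm across, 88 mm high
- dropper_b: loose bystander, origin at the centre of its underside: clear dropper bottle, blue cap, 32 mm across, 88 mm high
- oil_jar: loose bystander, origin at the centre of its underside: amber immersion-oil jar, 38 mm across, 55 mm high
- slide_box: loose bystander, origin at the centre of its underside: green box of microscope slides, 80 x 100 x 35 mm
- well_plate: loose bystander, origin at the centre of its underside: white 96-well plate, 86 x 127 x 14 mm
- marker: loose bystander, origin at the centre of its underside: white and blue marker pen lying along its x, about 130 x 13 x 13 mm
There are look-alikes about, which are no part of the job. Several things have the shape of the wedge; the one meant has the colours described above.

How it is judged:
By the outcome, as a careful person would: the job done as asked, in the order asked, and still so for the second after the job is handed in, with the robot touching nothing.
It also fails if it takes over 56 s, if anything falls off the work surface, if the arm or the gripper's body presses on something with over 40 N, if the wrist force passes 120 N, or if a joint passes its speed limit or range.

## Working session

There is one attempt and no reset: what is moved stays moved. The work goes in short steps, Python scripts to look and compute and a tool call to move; the robot and the scene stay as the last step left them, time stands still between calls to the robot, and variables do not carry over. Pictures are saved under pics/ and viewed, and the job is handed in when it is done.

Besides the shell and the picture viewer there is one more tool, called as name(argument=value, ...), one argument or row to a line, values as JSON. jog_arm: Moves the arm, as the interface text tells. Its arguments: {"type":"object","properties":{"commands":{"type":"array"},"grip_force":{"type":"number"}},"required":["commands"]}

```bash
mkdir -p pics; cat > h.py <<'E'
import numpy as np, cv2
from plant import robot
def ray(p,u,v):
    H,W=p["img"].shape[:2]; f=H/2/np.tan(np.radians(p["vfov"])/2)
    x=(u-p["cx"])/f; y=(v-p["cy"])/f
    a,b=x,y
    for _ in range(30):
        r2=a*a+b*b; s=1+p["k1"]*r2; a,b=x/s,y/s
    E=np.array(p["extrinsics"]); R=E[:3,:3]; t=E[:3,3]
    return -R.T@t, R.T@np.array([a,b,1.])
def atz(p,u,v,z):
    o,d=ray(p,u,v); return o+d*(z-o[2])/d[2]
def proj(p,X):
    H,W=p["img"].shape[:2]; f=H/2/np.tan(np.radians(p["vfov"])/2)
    E=np.array(p["extrinsics"]); c=E[:3,:3]@np.array(X)+E[:3,3]
    a,b=c[0]/c[2],c[1]/c[2]; s=1+p["k1"]*(a*a+b*b)
    return p["cx"]+f*a*s, p["cy"]+f*b*s
E
python3 - <<'E'
from h import *
s=robot.read_state(); print(s)
for n in("top","side"):
    p=robot.read_camera(n); cv2.imwrite(f"pics/{n}0.png",p["img"])
    print(n,p["vfov"],p["cx"],p["cy"],p["k1"],np.round(p["extrinsics"],3).tolist())
    H,W=384,512
    for th,z in(("stabiliser",0),("dot",.085),("stub",.01),("wedge",0),("nose",0),("dropper_a",0),("oil_jar",0),("slide_box",0),("well_plate",0),("marker",0)):
        for r in robot.pinpoint(th,p)[:4]:
            v,u=r["position"][0]*H,r["position"][1]*W
            print(th,round(r["score"],2),round(u,1),round(v,1),np.round(atz(p,u,v,z),3))
E
```

```text
{'t': 0.0, 'q': array([-1.37540715e+00,  1.31159968e-01,  1.48927306e+00,  2.33433644e-05,
        1.52297141e+00, -8.54327559e-02]), 'dq': array([-0.00010282, -0.00039566, -0.00160844,  0.00066838, -0.00068286,
        0.00016276]), 'joint_torque': array([ 1.32353678e-03, -5.59843791e+01, -4.91758633e+01,  7.68656004e-02,
        3.52950278e-02, -1.13468282e-04]), 'tool_pos': array([ 0.16618962, -0.57594415,  0.21759156]), 'orientation': array([-2.50948867e+00,  1.88795231e+00,  2.09468043e-03]), 'force': array([-0.69664325, -0.86201649,  0.11788932]), 'wrist_torque': array([ 0.02258024, -0.04202323,  0.046236  ]), 'opening': 0.09299435654318765}
top 54.61057809744966 255.30794105341724 191.7448624725975 -0.0022860995122930793 [[-0.012, -1.0, 0.007, -0.0], [-0.996, 0.011, -0.093, 0.568], [0.093, -0.009, -0.996, 0.966], [0.0, 0.0, 0.0, 1.0]]
stabiliser 0.79 261.8 145.6 [ 0.699 -0.027  0.   ]
dot 0.64 237.1 173.3 [0.61  0.039 0.085]
stub 0.72 238.6 173.7 [0.62  0.038 0.01 ]
wedge 0.96 146.1 208.7 [0.528 0.291 0.   ]
wedge 0.9 251.0 211.2 [0.517 0.005 0.   ]
wedge 0.86 262.1 277.6 [ 0.
[... 837 characters left out ...]
615 0.048 0.01 ]
wedge 0.88 234.8 228.4 [0.525 0.002 0.   ]
wedge 0.82 196.6 170.0 [0.542 0.305 0.   ]
wedge 0.81 175.9 208.1 [0.429 0.14  0.   ]
wedge 0.7 268.7 305.7 [ 0.483 -0.232  0.   ]
nose 0.88 203.4 178.7 [0.542 0.248 0.   ]
nose 0.85 288.6 290.2 [ 0.535 -0.216  0.   ]
nose 0.82 171.9 246.2 [0.378 0.004 0.   ]
nose 0.81 189.3 216.3 [0.447 0.093 0.   ]
dropper_a 0.76 297.0 263.6 [ 0.588 -0.161  0.   ]
dropper_a 0.62 360.3 238.8 [ 0.758 -0.156  0.   ]
dropper_a 0.4 258.5 205.0 [0.618 0.064 0.   ]
oil_jar 0.81 338.1 258.6 [ 0.673 -0.187  0.   ]
slide_box 0.58 252.2 184.1 [0.65  0.163 0.   ]
well_plate 0.59 371.9 298.6 [ 0.66  -0.306  0.   ]
marker 0.64 255.0 262.7 [ 0.513 -0.12   0.   ]
```

```bash
python3 - <<'E'
import cv2
for n,c in(("top",(100,110,300,190)),("side",(130,130,300,190))):
    i=cv2.imread(f"pics/{n}0.png"); x,y,w,h=c
    cv2.imwrite(f"pics/{n}0z.png",cv2.resize(i[y:y+h,x:x+w],None,fx=2.66,fy=2.66,interpolation=cv2.INTER_CUBIC))
E
```

```text
(no output)
```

View pics/top0.png

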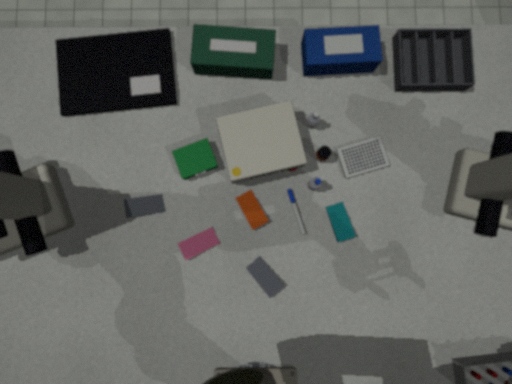

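View pics/top0z.png

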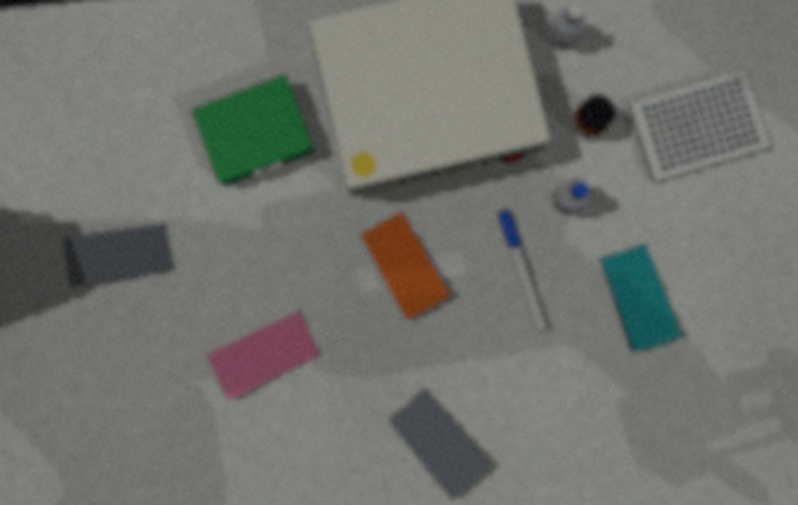

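View pics/side0z.png

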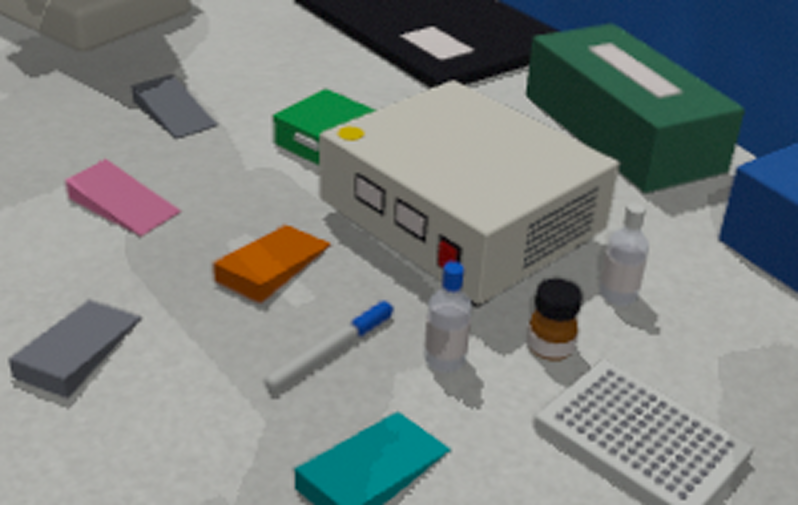

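The orange wedge is at about px (251,210) in the top view, with its thin end pointing up towards the dot at (236,172). It is yawed more than the box. The pink, teal and grey wedges are decoys. Next I'll fit accurate poses.

```bash
cat >> h.py <<'E'
from scipy.optimize import minimize
def rz(a): return np.array([[np.cos(a),-np.sin(a),0],[np.sin(a),np.cos(a),0],[0,0,1]])
WV=np.array([[-.05,s*.025,z] for s in(-1,1) for z in(0,.02)]+[[.05,s*.025,z] for s in(-1,1) for z in(0,.002)])
def omask(img):
    h=cv2.cvtColor(img,cv2.COLOR_BGR2HSV)
    m=((h[...,0]>=4)&(h[...,0]<=16)&(h[...,1]>170)&(h[...,2]>60)).astype(np.uint8)
    n,l,st,_=cv2.connectedComponentsWithStats(m); k=1+np.argmax(st[1:,4]); return (l==k).astype(np.uint8)
def render(p,pts,S=8):
    c=np.array([proj(p,x) for x in pts]); h=cv2.convexHull(c.astype(np.float32))[:,0]
    m=np.zeros((384,512),np.uint8); cv2.fillConvexPoly(m,np.round(h*256).astype(np.int32),255,cv2.LINE_AA,8); return m/255.
def wcost(x,ps,ms):
    P=WV@rz(x[2]).T+[x[0],x[1],0]
    return sum(np.abs(render(p,P)-m).sum() for p,m in zip(ps,ms))
def fit(ps,ms,x0,cost):
    best=None
    for d in(0,.1,-.1):
        x=np.array(x0)+[0,0,d]
        for _ in range(2):
            r=minimize(cost,x,args=(ps,ms),method="Nelder-Mead",options=dict(initial_simplex=[x,x+[.01,0,0],x+[0,.01,0],x+[0,0,.1]],xatol=1e-5,fatol=1e-3)); x=r.x
        if best is None or r.fun<best.fun: best=r
    return best
E
python3 - <<'E'
from h import *
ps=[robot.read_camera(n) for n in("top","side")]
ms=[omask(p["img"]) for p in ps]; print([m.sum() for m in ms])
for sel in([0,1],[0],[1]):
    r=fit([ps[i] for i in sel],[ms[i] for i in sel],[.52,.003,.5],wcost); print("wedge",np.round(r.x,4),round(r.fun,1), "nose",np.round(r.x[:2]+.05*np.array([np.cos(r.x[2]),np.sin(r.x[2])]),4))
# box top face & dot, top camera
def yel(img):
    h=cv2.cvtColor(img,cv2.COLOR_BGR2HSV); m=((h[...,0]>=20)&(h[...,0]<=32)&(h[...,1]>150)&(h[...,2]>90)).astype(np.uint8)
    n,l,st,c=cv2.connectedComponentsWithStats(m); k=1+np.argmax(st[1:,4]); return c[k],st[k,4]
for p in ps:
    c,a=yel(p["img"]); print("dot",c,a,np.round(atz(p,c[0],c[1],.085),4))
def cream(p,box):
    h=cv2.cvtColor(p["img"],cv2.COLOR_BGR2HSV); x,y,w,hh=box
    return h[y:y+hh,x:x+w]
p=ps[0]; g=cv2.cvtColor(p["img"],cv2.COLOR_BGR2GRAY)
m=(g>150).astype(np.uint8); m[:95]=0;m[190:]=0;m[:,:205]=0;m[:,318:]=0
m=cv2.morphologyEx(m,cv2.MORPH_OPEN,np.ones((3,3)))
n,l,st,c=cv2.connectedComponentsWithStats(m);k=1+np.argmax(st[1:,4]); print(st[k]); m=(l==k).astype(np.uint8)
cv2.imwrite("pics/m0.png",np.hstack([m*255,g]))
h=cv2.convexHull(cv2.findContours(m,0,1)[0][0])[:,0]
W=np.array([atz(p,u,v,.085)[:2] for u,v in h]); rc=cv2.minAreaRect((W*1000).astype(np.float32)); print(rc)
E
```

```text
[np.uint64(569), np.uint64(664)]
wedge [0.5219 0.006  0.5595] 295.6 nose [0.5643 0.0325]
wedge [0.5238 0.0042 0.5879] 184.4 nose [0.5654 0.0319]
wedge [0.5217 0.0062 0.5664] 108.7 nose [0.5639 0.033 ]
dot [236.075 171.2  ] 40 [0.6152 0.0416 0.085 ]
dot [261.44444444 179.77777778] 36 [0.6122 0.0424 0.085 ]Traceback (most recent call last):
  File "<stdin>", line 18, in <module>
    return _wrapfunc(a, 'argmax', axis=axis, out=out, **kwds)
    return bound(*args, **kwds)
ValueError: attempt to get argmax of an empty sequence
```

```bash
python3 - <<'E'
from h import *
import cv2
t=cv2.imread("pics/top0.png"); s=cv2.imread("pics/side0.png")
h=cv2.cvtColor(t,cv2.COLOR_BGR2HSV)
print(h[209,235:270].tolist()); print(t[140,205:320:4].tolist())
h=cv2.cvtColor(s,cv2.COLOR_BGR2HSV); print(h[228,205:260:2].tolist())
print("dot",cv2.cvtColor(t,cv2.COLOR_BGR2HSV)[171,226:248].tolist())
E
```

```text
[[30, 7, 116], [45, 9, 114], [30, 7, 113], [38, 9, 114], [24, 11, 115], [11, 46, 116], [11, 97, 118], [10, 153, 117], [11, 196, 120], [11, 204, 121], [12, 229, 116], [11, 203, 118], [12, 216, 117], [12, 214, 117], [12, 218, 116], [12, 218, 117], [12, 212, 118], [12, 231, 116], [11, 205, 122], [10, 198, 120], [13, 224, 117], [12, 210, 118], [12, 210, 119], [11, 211, 117], [11, 214, 117], [11, 198, 117], [11, 170, 111], [10, 107, 105], [11, 43, 101], [30, 10, 105], [30, 6, 121], [43, 14, 130], [42, 10, 128], [38, 8, 129], [20, 6, 128]]
[[50, 93, 33], [99, 106, 101], [108, 111, 111], [109, 116, 113], [115, 121, 120], [130, 139, 141], [130, 141, 141], [131, 142, 144], [127, 137, 138], [129, 142, 141], [127, 139, 140], [130, 139, 142], [127, 136, 139], [133, 142, 142], [132, 142, 143], [132, 143, 143], [130, 140, 141], [129, 139, 140], [131, 141, 142], [131, 140, 143], [129, 140, 140], [128, 141, 140], [130, 139, 140], [128, 138, 138], [97, 100, 100], [65, 68, 63], [72, 75, 75], [125, 129, 126], [125, 130, 128]]
[[36, 8, 157], [40, 5, 156], [17, 30, 154], [13, 170, 156], [15, 255, 162], [14, 255, 162], [15, 255, 163], [15, 255, 162], [15, 255, 168], [15, 255, 174], [15, 255, 174], [15, 255, 174], [15, 255, 174], [15, 255, 174], [15, 255, 173], [15, 255, 166], [15, 255, 163], [15, 255, 162], [15, 255, 158], [14, 255, 108], [13, 225, 94], [12, 32, 104], [38, 7, 148], [38, 6, 161], [38, 6, 157], [40, 5, 158], [38, 6, 162], [42, 8, 159]]
dot [[30, 9, 117], [45, 17, 119], [30, 13, 122], [28, 23, 133], [25, 33, 139], [26, 64, 143], [24, 125, 143], [25, 177, 143], [25, 185, 139], [25, 186, 140], [24, 178, 146], [25, 186, 140], [25, 178, 143], [25, 166, 140], [25, 117, 140], [25, 59, 139], [28, 27, 140], [27, 18, 142], [33, 19, 145], [26, 14, 142], [25, 20, 142], [27, 18, 141]]
```

```bash
sed -i 's/(h\[...,0\]<=16)&(h\[...,1\]>170)&(h\[...,2\]>60)/(h[...,0]<=20)\&(h[...,1]>105)\&(h[...,2]>50)/' h.py; cat >> h.py <<'E'
def yel(img):
    h=cv2.cvtColor(img,cv2.COLOR_BGR2HSV); m=((h[...,0]>=20)&(h[...,0]<=32)&(h[...,1]>95)&(h[...,2]>80)).astype(np.uint8)
    n,l,st,c=cv2.connectedComponentsWithStats(m); k=1+np.argmax(st[1:,4]); return c[k],st[k,4]
E
python3 - <<'E'
from h import *
ps=[robot.read_camera(n) for n in("top","side")]
ms=[omask(p["img"]) for p in ps]; print([m.sum() for m in ms])
for sel in([0,1],[0],[1]):
    r=fit([ps[i] for i in sel],[ms[i] for i in sel],[.52,.003,.5],wcost); print("wedge",np.round(r.x,4),round(r.fun,1), "nose",np.round(r.x[:2]+.05*np.array([np.cos(r.x[2]),np.sin(r.x[2])]),4))
    if len(sel)==2: X=r.x
for p in ps:
    c,a=yel(p["img"]); print("dot",c,a,np.round(atz(p,c[0],c[1],.085),4))
p=ps[0]; g=cv2.GaussianBlur(cv2.cvtColor(p["img"],cv2.COLOR_BGR2GRAY),(3,3),0)
m=(g>130).astype(np.uint8); m[:95]=0;m[190:]=0;m[:,:205]=0;m[:,312:]=0
m=cv2.morphologyEx(m,cv2.MORPH_OPEN,np.ones((5,5)))
n,l,st,c=cv2.connectedComponentsWithStats(m);k=1+np.argmax(st[1:,4]); print(st[k]); m=(l==k).astype(np.uint8)
h=cv2.convexHull(cv2.findContours(m,0,1)[0][0])[:,0]
W=np.array([atz(p,u,v,.085)[:2] for u,v in h]); rc=cv2.minAreaRect((W*1000).astype(np.float32)); print(rc)
for p,nm,q in zip(ps,("t","s"),ms):
    i=p["img"].copy()
    if nm=="t": i[...,2][m>0]=255
    P=WV@rz(X[2]).T+[X[0],X[1],0]; b=cv2.resize(i[120:270,190:340],None,fx=4,fy=4)
    for x in P:
        u,v=proj(p,x); cv2.circle(b,(int((u-190+.5)*4),int((v-120+.5)*4)),2,(255,0,0),-1)
    cv2.imwrite(f"pics/fit_{nm}.png",b)
E
```

```text
[np.uint64(664), np.uint64(697)]
wedge [0.5217 0.0045 0.5188] 179.9 nose [0.5652 0.0293]
wedge [0.5222 0.0033 0.4909] 90.9 nose [0.5663 0.0269]
wedge [0.5207 0.0053 0.5171] 82.8 nose [0.5642 0.03  ]
dot [235.98412698 171.20634921] 63 [0.6152 0.0418 0.085 ]
dot [261.45454545 179.72727273] 44 [0.6123 0.0426 0.085 ]
[ 218  102   86   74 4601]
((697.2826538085938, -21.037025451660156), (164.04458618164062, 193.0768280029297), 12.72903823852539)
```

```bash
python3 -c "
import cv2,numpy as np
a=cv2.imread('pics/fit_t.png');b=cv2.imread('pics/fit_s.png');cv2.imwrite('pics/fit_ts.png',cv2.resize(np.hstack([a,b]),(800,400)))"
```

```text
(no output)
```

View pics/fit_ts.png

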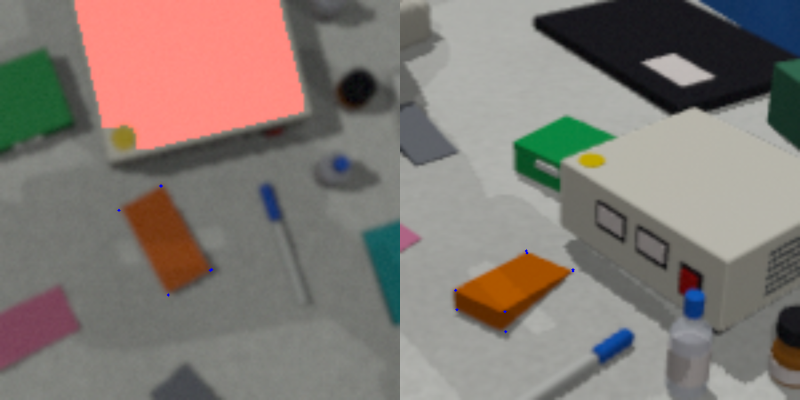

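Poses found:
- **Box:** yaw 0.222, dot and stub at about (0.614, 0.042). The case-outline fit and the dot agree to about 2 mm.
- **Wedge:** (0.5217, 0.0045), yaw about 0.51.

Next I'll go above the dot with the fingers shut.

jog_arm(
  commands=[1,0,0,0,3.4,1,-0.0265,-0.03,0,0,1,-0.0265,-0.03,0,0,1,-0.0265,-0.03,0,0,1,-0.0265,-0.03,0,0,1,-0.0265,-0.03,0,0,1,-0.0265,-0.03,0,0,1,-0.0265,-0.03,0,0,1,-0.0265,-0.03,0,0,1,-0.0265,-0.03,0,0,1,-0.0265,-0.03,0,0,1,-0.0265,-0.03,0,0,1,-0.0265,-0.03,0,0,1,-0.0265,-0.03,0,0,1,-0.0265,-0.03,0,0,1,-0.0265,-0.03,0,0,1,-0.0265,-0.03,0,0,1,-0.0265,-0.03,0,0,1,-0.0265,-0.03,0,0,1,-0.027,-0.033,0,0],
  grip_force=10,
)

```text
t: 2.97
tool_pos: [0.6148, 0.0422, 0.2187]
orientation: [-2.453, 1.962, -0.0]
force: [-0.6, -0.9, -0.3]
opening: 0.0007
```

jog_arm(
  commands=[1,0,0,0.035,0,1,0,0,0.035,0,1,0,0,0.035,0,1,0,0,0.015,0,1,0,0,0,0,1,0,0,0,0],
)

```text
t: 3.47
tool_pos: [0.6132, 0.0403, 0.0978]
orientation: [2.452, -1.961, -0.003]
force: [0.5, -0.5, 1.4]
opening: 0.0005
```

```bash
python3 - <<'E'
from h import *
s=robot.read_state(); print(s["tool_pos"],s["force"])
p=robot.read_camera("side"); cv2.imwrite("pics/s1.png",cv2.resize(p["img"][110:270,180:390],None,fx=3.5,fy=3.5))
E
```

```text
[0.61319262 0.04033256 0.09783661] [ 0.53318441 -0.47820161  1.41421658]
```

View pics/s1.png

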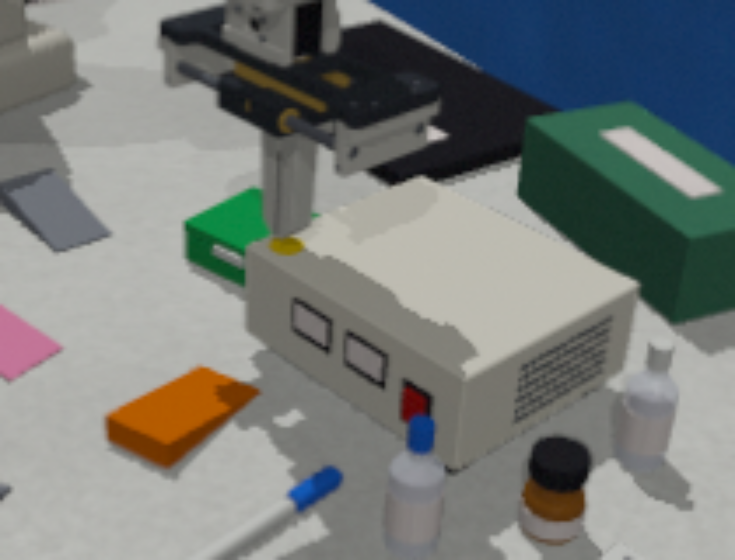

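The shut fingertips are hovering right over the dot (zoomed px 287,240). Pressing down gently.

jog_arm(
  commands=[1,0,0,0.006,0,1,0,0,0.004,0,1,0,0,0.002,0,1,0,0,0,0],
)

```text
t: 3.85
tool_pos: [0.6141, 0.0402, 0.0868]
orientation: [-2.453, 1.962, -0.0]
force: [-0.4, -0.4, -0.1]
opening: 0.0008
```

jog_arm(
  commands=[1,0,0,0.001,0,1,0,0,0.001,0,1,0,0,0,0],
)

```text
t: 4.1
tool_pos: [0.6141, 0.0403, 0.0847]
orientation: [-2.453, 1.962, -0.0]
force: [0.1, -0.3, 1.1]
opening: 0.0005
```

jog_arm(
  commands=[1,0,0,0.001,0,1,0,0,0.001,0,1,0,0,0,0],
)

```text
t: 4.35
tool_pos: [0.6136, 0.0407, 0.0829]
orientation: [2.453, -1.962, -0.002]
force: [-4.0, 1.6, 5.2]
opening: 0.0004
```

jog_arm(
  commands=[1,0,0,0.001,0,1,0,0,0.001,0,1,0,0,0,0],
)

```text
t: 4.6
tool_pos: [0.6133, 0.0409, 0.081]
orientation: [2.453, -1.962, -0.002]
force: [-6.8, 3.1, 6.9]
opening: 0.0009
```

It rocks: about 4 mm down at 5–7 N. The top also swings outward as the box tips, so I'll follow that arc to keep side load off.

jog_arm(
  commands=[1,-0.001,0.0013,0,0,1,-0.001,0.0013,0,0,1,0,0,0,0],
)

```text
t: 4.85
tool_pos: [0.6112, 0.0417, 0.0807]
orientation: [-2.453, 1.962, -0.001]
force: [0.3, 0.5, 1.2]
opening: 0.0004
```

jog_arm(
  commands=[1,-0.0005,0.0007,0.001,0,1,-0.0005,0.0006,0.001,0,1,0,0,0,0],
)

```text
t: 5.1
tool_pos: [0.6092, 0.0425, 0.0782]
orientation: [2.453, -1.962, -0.001]
force: [-0.4, 1.3, 1.6]
opening: 0.0003
```

jog_arm(
  commands=[1,-0.0005,0.0007,0.001,0,1,-0.0005,0.0006,0.001,0,1,0,0,0,0],
)

```text
t: 5.35
tool_pos: [0.608, 0.0432, 0.0766]
orientation: [-2.453, 1.962, -0.0]
force: [-0.9, 0.9, 2.5]
opening: 0.0005
```

```bash
python3 - <<'E'
from h import *
s=robot.read_state(); print(s["tool_pos"],s["force"])
p=robot.read_camera("side"); cv2.imwrite("pics/s2.png",cv2.resize(p["img"][110:270,180:390],None,fx=3.5,fy=3.5))
E
```

```text
[0.60803337 0.04317988 0.07659218] [-0.85540529  0.90207126  2.47535151]
```

View pics/s2.png

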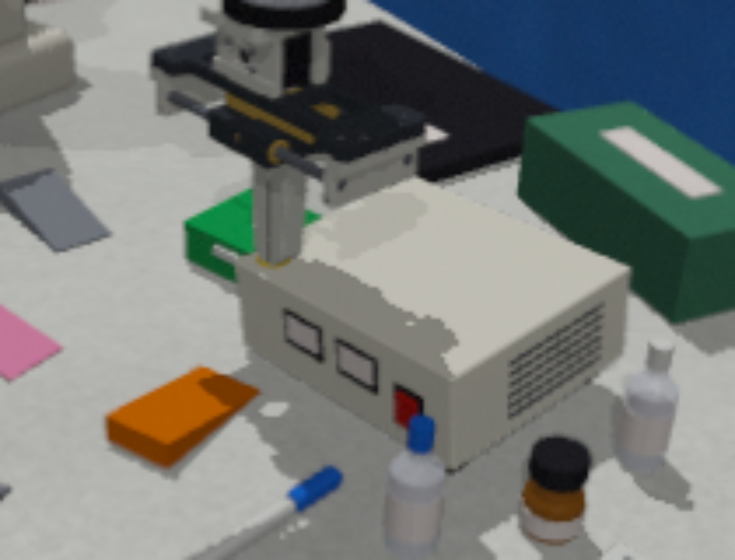

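The box is visibly tipped (front-left corner lowered, dot about 8 mm down), so the rock is confirmed. Next I'll retract back along the arc.

jog_arm(
  commands=[1,0.0011,-0.0013,-0.002,0,1,0.0011,-0.0013,-0.002,0,1,0.001,-0.0013,-0.002,0,1,0.001,-0.0013,-0.002,0,1,0,0,-0.004,0,1,0,0,-0.03,0,0.4,0,0,-0.03,0,0.4,0,0,0,0],
)

```text
t: 6.07
tool_pos: [0.6175, 0.0401, 0.1559]
orientation: [-2.449, 1.959, -0.011]
force: [0.9, -0.3, 1.3]
opening: 0.0093
```

```bash
cat >> h.py <<'E'
BV=np.array([[a*.085,b*.1,.085] for a,b in((-1,-1),(-1,1),(1,1),(1,-1))])
E
python3 - <<'E'
from h import *
s=robot.read_state(); print(s["tool_pos"],s["force"],s["opening"])
p=robot.read_camera("side"); c,a=yel(p["img"]); print("dot side",c,a,atz(p,*c,.085))
m=omask(p["img"]);r=fit([p],[m],[.5207,.0053,.517],wcost); print(r.x,r.fun)
a0=cv2.imread("pics/side0.png").astype(int); d=np.abs(a0-p["img"]).max(2)
cv2.imwrite("pics/s3.png",np.vstack([p["img"][130:280,180:390],np.repeat(np.clip(d*3,0,255).astype(np.uint8)[...,None],3,2)[130:280,180:390]]))
E
```

```text
[0.61752378 0.04005471 0.15585615] [ 0.87576452 -0.28288679  1.28498923] 0.009265349047607733
dot side [259.25454545 106.78181818] 55 [0.84880662 0.50331343 0.085     ]
[0.52106682 0.00538332 0.52990567] 82.61960784313726
```

View pics/s3.png

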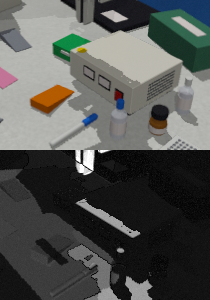

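The box fell back and its edges are unchanged between frames; only shadows differ. Moving behind the wedge.

jog_arm(
  commands=[0.4,0,0,0,-5.6,0.4,0,0,0,-5.6,0.4,0,0,0,-5.6,0.4,-0.003,0.0356,0,0,0.4,-0.003,0.0356,0,0,0.4,-0.003,0.0356,0,0,0.4,-0.003,0.0356,0,0,0.4,-0.003,0.0356,0,0,0.4,0,0,0.035,0,0.4,0,0,0.035,0,0.4,0,0,0.035,0,0.4,0,0,0,0,0.4,0,0,0,0,0.4,0,0,0,0],
)

```text
t: 7.28
tool_pos: [0.4523, -0.0345, 0.0449]
orientation: [-2.714, 1.583, -0.0]
force: [0.2, -0.2, 0.5]
opening: 0.0279
```

```bash
python3 - <<'E'
from h import *
s=robot.read_state(); print(s["tool_pos"],s["force"],s["opening"],s["orientation"])
p=robot.read_camera("side"); cv2.imwrite("pics/s4.png",cv2.resize(p["img"][110:310,130:390],None,fx=2.9,fy=2.9))
E
```

```text
[ 0.45229558 -0.03451492  0.0448503 ] [ 0.15416314 -0.17156477  0.46578666] 0.027850396991016012 [-2.71360492e+00  1.58274932e+00 -4.61549457e-04]
```

View pics/s4.png

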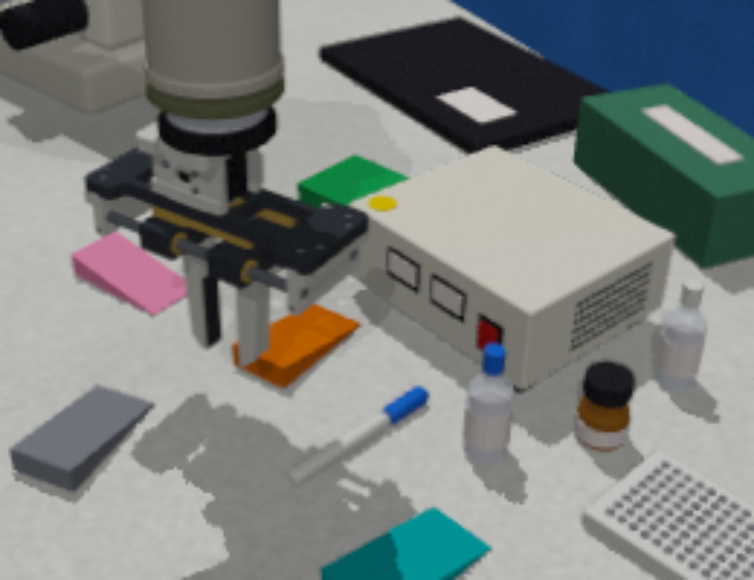

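The fingers are behind the wedge's back face, 28 mm apart, and clear of the marker. Descending to about 7 mm, then moving up to the back face.

jog_arm(
  commands=[0.4,0,0,0.02,0,0.4,0,0,0.012,0,0.4,0,0,0.005,0,0.4,0,0,0,0,0.4,0,0,0,0],
)

```text
t: 7.75
tool_pos: [0.4528, -0.0346, 0.008]
orientation: [-2.713, 1.582, -0.002]
force: [0.6, -0.6, 0.3]
opening: 0.0282
```

```bash
python3 - <<'E'
from h import *
s=robot.read_state(); print(s["tool_pos"],s["force"],s["opening"],s["orientation"])
p=robot.read_camera("side"); cv2.imwrite("pics/s5.png",cv2.resize(p["img"][170:270,150:310],None,fx=5,fy=5))
E
```

```text
[ 0.45280316 -0.03459642  0.0080155 ] [ 0.5986786  -0.64701736  0.34772999] 0.028193629175910197 [-2.71331088e+00  1.58244049e+00 -2.37742569e-03]
```

View pics/s5.png

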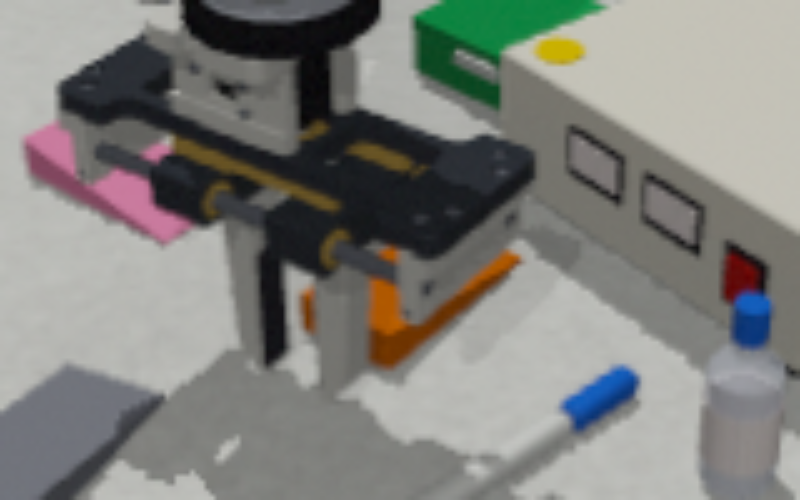

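jog_arm(
  commands=[0.4,0,-0.006,0.001,0,0.4,0,-0.006,0,0,0.4,0,-0.005,0,0,0.4,0,-0.003,0,0,0.4,0,-0.003,0,0,0.4,0,-0.004,0,0,0.4,0,-0.005,0,0,0.4,0,-0.005,0,0,0.4,0,-0.005,0,0,0.4,0,-0.004,0,0,0.4,0,0,0,0],
)

```text
t: 8.72
tool_pos: [0.4926, -0.0114, 0.0057]
orientation: [-2.714, 1.582, -0.001]
force: [-0.4, -0.4, 1.3]
opening: 0.028
```

```bash
python3 - <<'E'
from h import *
s=robot.read_state(); print(s["tool_pos"],s["force"],s["opening"],s["orientation"])
for n in("side","top"):
    p=robot.read_camera(n); 
    if n=="side": cv2.imwrite("pics/s6.png",cv2.resize(p["img"][150:270,180:340],None,fx=5,fy=5))
    else: cv2.imwrite("pics/t6.png",cv2.resize(p["img"][110:260,170:370],None,fx=4,fy=4))
E
```

```text
[ 0.49255993 -0.01144474  0.00573469] [-0.44277479 -0.35585039  1.25344127] 0.0279673031055826 [-2.71362104e+00  1.58231903e+00 -6.64796873e-04]
```

View pics/s6.png

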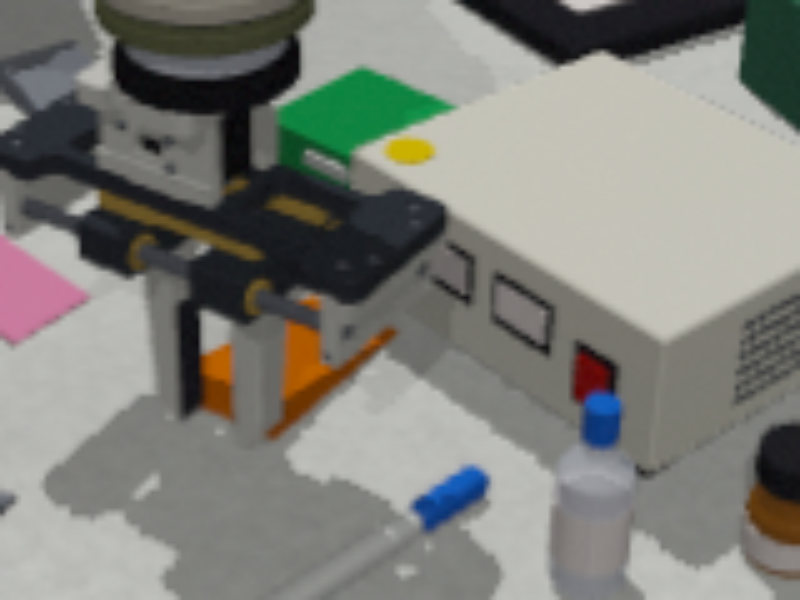

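View pics/t6.png

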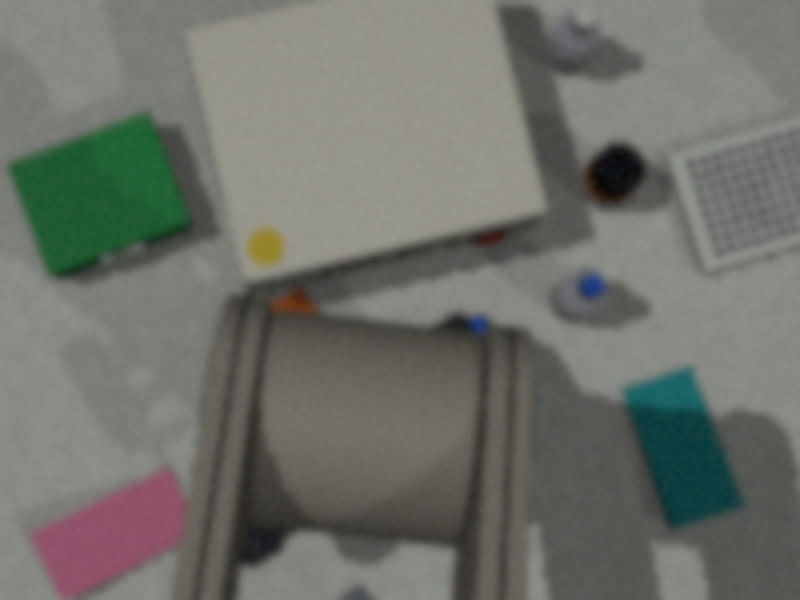

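The back face is flush against both fingers, and the wedge centre is about 75 mm short of the stub. Now an arc push that turns it into line with the box.

jog_arm(
  commands=[0.4,-0.0017,-0.005,0,1.7,0.4,-0.0017,-0.005,0,1.7,0.4,-0.0017,-0.005,0,1.7,0.4,-0.0017,-0.005,0,1.7,0.4,-0.0017,-0.005,0,1.7,0.4,-0.0017,-0.005,0,1.7,0.4,0,0,0,0],
)

```text
t: 9.4
tool_pos: [0.5149, 0.0105, 0.0057]
orientation: [-2.561, 1.819, -0.0]
force: [0.3, -0.2, -0.7]
opening: 0.0279
```

```bash
python3 - <<'E'
from h import *
s=robot.read_state(); print(s["tool_pos"],s["force"],s["opening"],s["orientation"])
p=robot.read_camera("side"); cv2.imwrite("pics/s7.png",cv2.resize(p["img"][150:270,180:340],None,fx=5,fy=5))
E
```

```text
[0.51491114 0.01045894 0.00573884] [ 0.28398447 -0.23596471 -0.66373544] 0.027896707049237073 [-2.56088321e+00  1.81921531e+00 -4.21213749e-04]
```

View pics/s7.png

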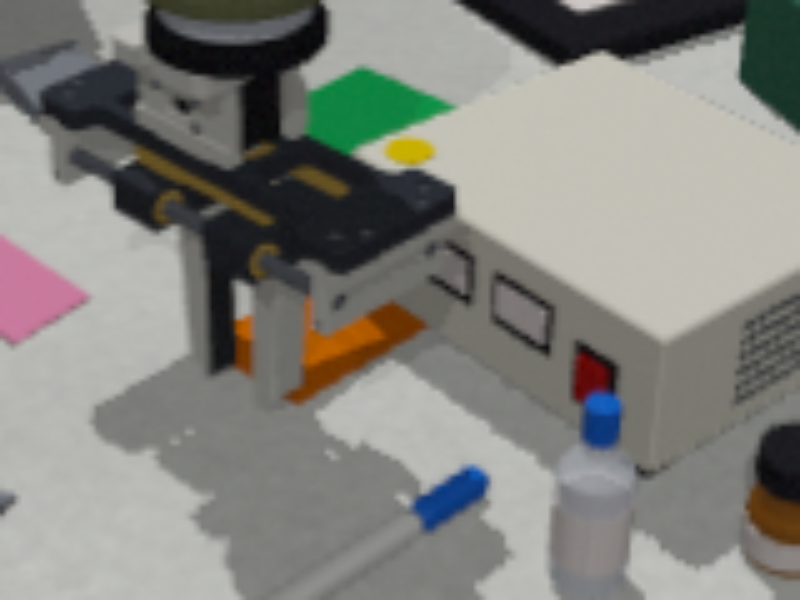

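The wedge followed flush (fingers still centred on its back, nose nearing the case). Continuing the turn, to about 12 mm short of snug.

jog_arm(
  commands=[0.4,-0.0017,-0.005,0,1.6,0.4,-0.0017,-0.005,0,1.6,0.4,-0.0017,-0.005,0,1.6,0.4,-0.0017,-0.005,0,1.6,0.4,0,-0.003,0,0,0.4,0,0,0,0,0.4,0,0,0,0],
)

```text
t: 10.03
tool_pos: [0.5344, 0.0229, 0.0056]
orientation: [2.458, -1.956, -0.0]
force: [0.7, 1.0, -0.6]
opening: 0.028
```

```bash
python3 - <<'E'
from h import *
for k in range(3):
    s=robot.read_state(); print(s["tool_pos"],s["force"],s["opening"],s["orientation"])
    if k<2: p=robot.read_camera("side")
    
cv2.imwrite("pics/s8.png",cv2.resize(p["img"][150:270,180:340],None,fx=5,fy=5))
E
```

```text
[0.53441284 0.0228991  0.00557259] [ 0.68737535  0.96020642 -0.57004856] 0.027981715204359433 [ 2.45790455e+00 -1.95630875e+00 -1.61058667e-04]
[0.5342958  0.0228922  0.00555544] [-0.15016387  0.19065471  0.2220654 ] 0.02773527545170997 [ 2.45751430e+00 -1.95670204e+00 -3.04565707e-04]
[0.53426419 0.02289856 0.00553502] [-0.62922471 -0.35243129 -0.23331623] 0.027643703549375818 [ 2.45723542e+00 -1.95701983e+00 -3.45583827e-04]
```

View pics/s8.png

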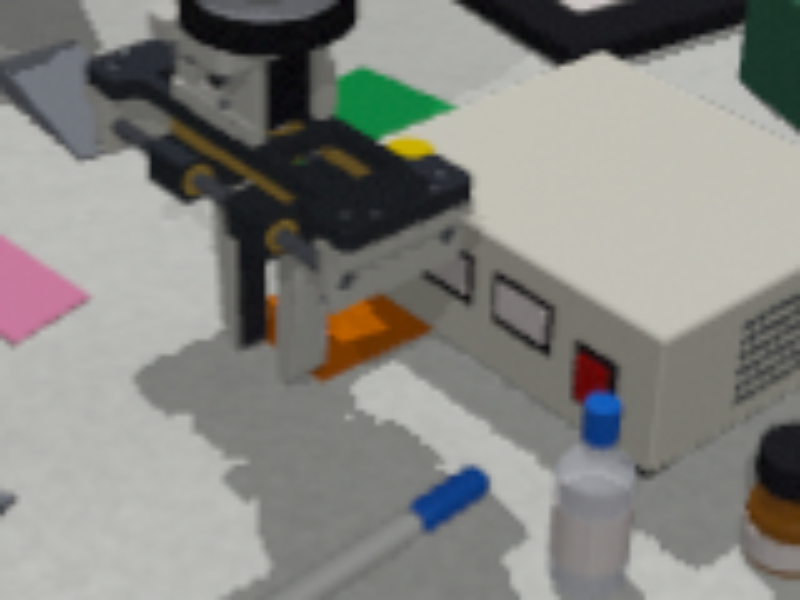

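Aligned within about 1 mm of the foot's centre line, with around 10 mm to go. Creeping in while watching force.

jog_arm(
  commands=[0.4,0,-0.002,0,0,0.4,0,-0.002,0,0,0.4,0,-0.002,0,0,0.4,0,0,0,0,0.4,0,0,0,0],
)

```text
t: 10.55
tool_pos: [0.5407, 0.0245, 0.0057]
orientation: [-2.457, 1.958, -0.0]
force: [0.3, -0.0, -0.9]
opening: 0.0282
```

jog_arm(
  commands=[0.4,0,-0.001,0,0,0.4,0,-0.001,0,0,0.4,0,0,0,0,0.4,0,0,0,0],
)

```text
t: 10.88
tool_pos: [0.5425, 0.025, 0.0056]
orientation: [-2.457, 1.958, -0.0]
force: [0.2, -0.7, -0.5]
opening: 0.0279
```

jog_arm(
  commands=[0.4,0,-0.001,0,0,0.4,0,0,0,0,0.4,0,0,0,0],
)

```text
t: 11.13
tool_pos: [0.5434, 0.0252, 0.0057]
orientation: [-2.457, 1.958, -0.0]
force: [0.5, 0.4, -0.3]
opening: 0.0278
```

jog_arm(
  commands=[0.4,0,-0.001,0,0,0.4,0,0,0,0,0.4,0,0,0,0],
)

```text
t: 11.38
tool_pos: [0.5441, 0.0253, 0.0056]
orientation: [2.456, -1.958, -0.001]
force: [-2.1, -0.4, 2.2]
opening: 0.0281
```

jog_arm(
  commands=[0.4,0,-0.0005,0,0,0.4,0,0,0,0,0.4,0,0,0,0],
)

```text
t: 11.63
tool_pos: [0.5443, 0.0254, 0.0056]
orientation: [2.456, -1.957, -0.001]
force: [-4.1, -1.1, 4.1]
opening: 0.0281
```

jog_arm(
  commands=[0.4,0,0,0,0,0.4,0,0,0,0],
)

```text
t: 11.8
tool_pos: [0.5443, 0.0254, 0.0056]
orientation: [2.456, -1.958, -0.001]
force: [-5.4, -1.2, 4.3]
opening: 0.028
```

jog_arm(
  commands=[0.4,0,-0.0005,0,0,0.4,0,0,0,0,0.4,0,0,0,0],
)

```text
t: 12.05
tool_pos: [0.5444, 0.0254, 0.0056]
orientation: [2.456, -1.957, -0.002]
force: [-6.6, -1.0, 5.8]
opening: 0.0283
```

```bash
python3 - <<'E'
from h import *
for k in range(4):
    s=robot.read_state(); print(s["tool_pos"],s["force"])
    if k<3: p=robot.read_camera(["side","side","top"][k]); 
    if k==1: cv2.imwrite("pics/s9.png",cv2.resize(p["img"][150:270,180:340],None,fx=5,fy=5))
E
```

```text
[0.54444343 0.02542269 0.00557146] [-6.59606399 -0.98687596  5.78463144]
[0.54444497 0.02541087 0.00557283] [-5.98365698 -1.84885034  5.54761207]
[0.54448243 0.02541941 0.00559186] [-6.40513245 -1.13514413  5.78740687]
[0.5444761  0.02541003 0.00559143] [-6.91111472 -1.4161839   6.00917329]
```

View pics/s9.png

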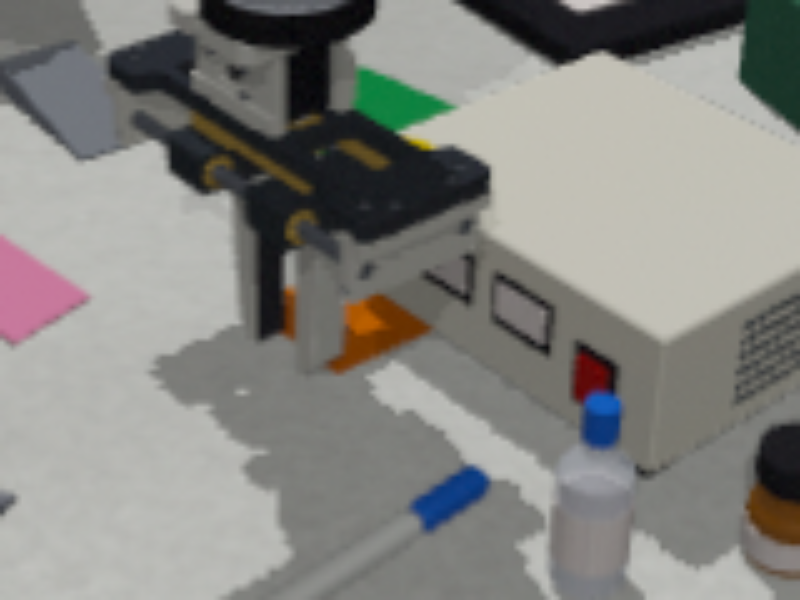

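```bash
python3 - <<'E'
from h import *
p=robot.read_camera("side"); s=robot.read_state(); T=s["tool_pos"]
e=np.array([.9744,.2225,0]);n=np.array([-.2225,.9744,0])
b=cv2.resize(p["img"][130:270,180:340],None,fx=5,fy=5)
def dr(X,c):
    u,v=proj(p,X); cv2.circle(b,(int((u-180+.5)*5),int((v-130+.5)*5)),3,c,-1)
for sx in(-.0375,.0375):
    for sy in(-.094,.094): dr(T+sx*e+sy*n+[0,0,.084],(0,255,0))
o=np.array([T[0],T[1],0])+.0575*e
for w in WV: dr(o+w[0]*e+w[1]*n+[0,0,w[2]],(255,0,0))
c=np.array([.614,.042,0])+.065*e-.080*n
for w in BV: dr(c+w[0]*e+w[1]*n+[0,0,.085],(0,0,255))
for w in BV: dr(c+w[0]*e+w[1]*n+[0,0,.015],(255,0,255))
cv2.imwrite("pics/s10.png",b); print(c)
E
```

```text
[ 0.695136  -0.0214895  0.       ]
```

View pics/s10.png

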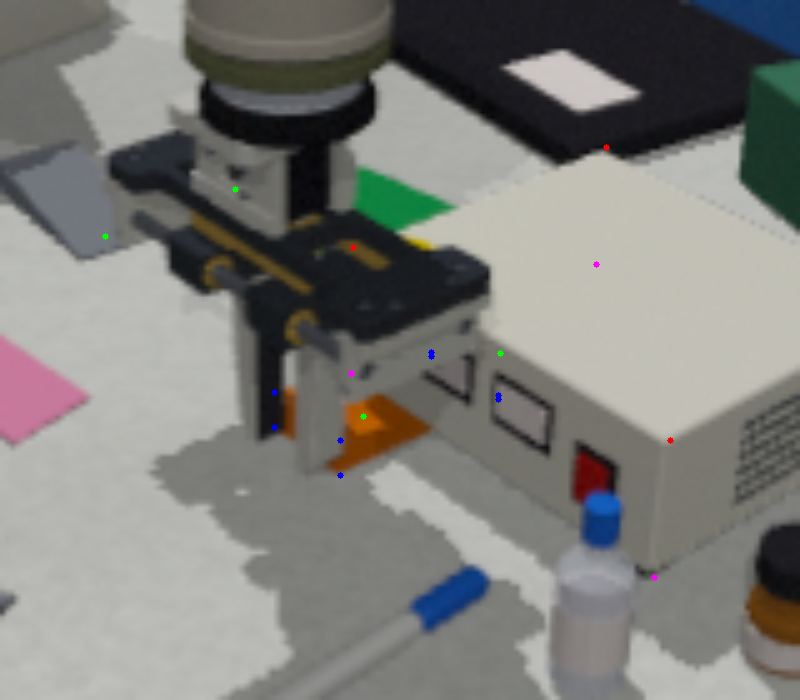

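The reprojected wedge and box outlines match the picture (wedge back corner at about (335,472), box corner at (671,440)), and the push is about 7 N. Snug. Next I'll back away, rise and close the fingers.

jog_arm(
  commands=[0.4,0,0.001,0,0,0.4,0,0.003,0,0,0.4,0,0.008,0,0,0.4,0,0.015,0,0,0.4,0,0.008,-0.01,0,0.4,0,0,-0.03,0,1,0,0,-0.035,0,1,0,0,-0.035,0,1,0,0,-0.01,0,1,0,0,0,0,1,0,0,0,0],
)

```text
t: 13.17
tool_pos: [0.5114, 0.0177, 0.1257]
orientation: [-2.456, 1.958, -0.002]
force: [-0.5, 0.3, -1.2]
opening: 0.0015
```

```bash
python3 - <<'E'
from h import *
p=robot.read_camera("side"); s=robot.read_state(); T=s["tool_pos"]; print(T,s["force"],s["opening"],s["orientation"])
e=np.array([.9744,.2225,0]);n=np.array([-.2225,.9744,0])
b=cv2.resize(p["img"][130:270,180:340],None,fx=5,fy=5)
def dr(X,c):
    u,v=proj(p,X); cv2.circle(b,(int((u-180+.5)*5),int((v-130+.5)*5)),2,c,-1)
o=np.array([.5445,.0254,0])+.0575*e
for w in WV: dr(o+w[0]*e+w[1]*n+[0,0,w[2]],(255,0,0))
c=np.array([.614,.042,0])+.065*e-.080*n
for w in BV: dr(c+w[0]*e+w[1]*n+[0,0,.085],(0,0,255))
cv2.imwrite("pics/s11.png",b); q,a=yel(p["img"]); print(q,a)
E
```

```text
[0.51034204 0.01777996 0.12431701] [-0.4737313  -0.91866831 -0.20145914] 0.0004935421153618013 [ 2.45616589e+00 -1.95761702e+00 -1.59707857e-03]
[216.69354839 132.98387097] 62
```

View pics/s11.png

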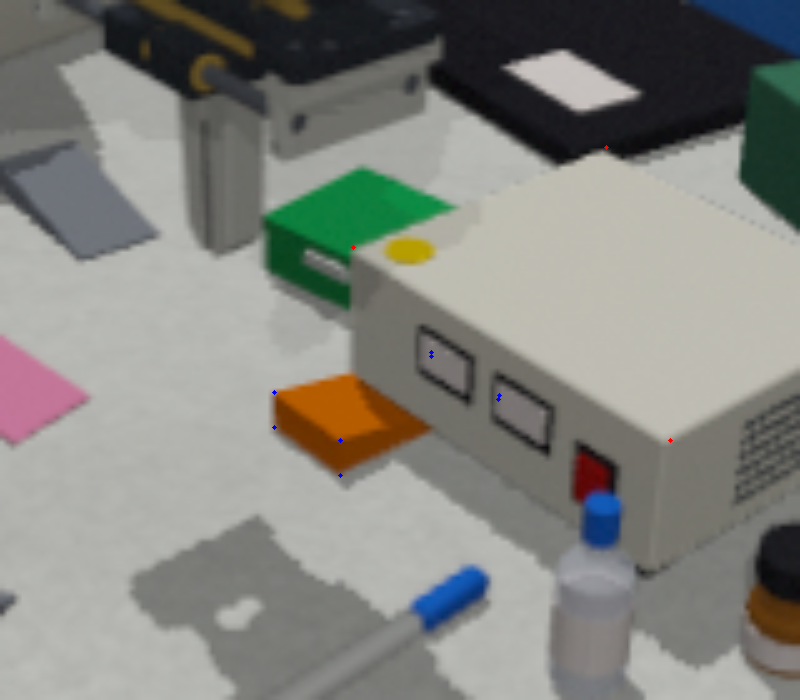

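The wedge (back corner at (340,472)) sits aligned under the dotted corner and stayed put on release; the box outline is unchanged. Now the proof press.

jog_arm(
  commands=[1,0,-0.0266,0,0,1,0,-0.0266,0,0,1,0,-0.0266,0,0,1,0,-0.0266,0,0,1,0,0,0,0,1,0,0,0.02,0,1,0,0,0.01,0,1,0,0,0.004,0,1,0,0,0,0,1,0,0,0,0],
)

```text
t: 14.05
tool_pos: [0.614, 0.0414, 0.091]
orientation: [2.456, -1.958, -0.002]
force: [0.6, -0.4, 0.6]
opening: 0.0005
```

jog_arm(
  commands=[1,0,0,0.002,0,1,0,0,0.001,0,1,0,0,0,0,1,0,0,0,0],
)

```text
t: 14.38
tool_pos: [0.6152, 0.0415, 0.0892]
orientation: [-2.456, 1.958, -0.001]
force: [-0.1, -0.0, -0.0]
opening: 0.0007
```

jog_arm(
  commands=[1,0,0,0.001,0,1,0,0,0.001,0,1,0,0,0.001,0,1,0,0,0,0,1,0,0,0,0],
)

```text
t: 14.8
tool_pos: [0.6148, 0.0415, 0.0854]
orientation: [2.457, -1.958, -0.0]
force: [0.0, -0.5, -0.8]
opening: 0.0007
```

jog_arm(
  commands=[1,0,0,0.001,0,1,0,0,0,0,1,0,0,0,0],
)

```text
t: 15.05
tool_pos: [0.615, 0.0416, 0.0852]
orientation: [-2.457, 1.958, -0.0]
force: [-2.1, 0.8, 5.5]
opening: 0.0003
```

jog_arm(
  commands=[1,0,0,0.001,0,1,0,0,0,0,1,0,0,0,0],
)

```text
t: 15.3
tool_pos: [0.615, 0.0416, 0.0851]
orientation: [-2.457, 1.958, -0.0]
force: [-7.0, 0.5, 12.3]
opening: 0.0005
```

12 N with no measurable give. I'll relieve the side load, hold briefly, then check.

jog_arm(
  commands=[1,0,0.0005,0,0,1,0,0,0,0,1,0,0,0,0,1,0,0,0,0],
)

```text
t: 15.63
tool_pos: [0.6149, 0.0416, 0.0851]
orientation: [-2.456, 1.957, -0.001]
force: [-3.7, -0.0, 9.6]
opening: 0.0009
```

```bash
python3 - <<'E'
from h import *
for k in range(6):
    s=robot.read_state(); print(s["tool_pos"],s["force"]); p=robot.read_camera("side")
E
```

```text
[0.61494275 0.04158882 0.08511641] [-3.68650621 -0.01727302  9.62549687]
[0.61496055 0.04157851 0.08514438] [-4.88231044  0.82336725  9.46236743]
[0.61495305 0.04155642 0.08511741] [-4.27215898  1.63705026  9.70253743]
[0.6149205  0.04159052 0.08507055] [-5.25516884  0.54507419 10.07354748]
[0.6149161  0.04157789 0.08507352] [-3.86583202  0.14338719 10.28086736]
[0.61492624 0.04155402 0.08510832] [-4.16510232  0.11318134 10.29422854]
```

Steady at about 10 N, z 85.1 mm, no rocking. One slight further press, then I'll draw clear.

jog_arm(
  commands=[1,0,0,0.0005,0,1,0,0,0,0,1,0,0,0,0,1,0,0,0,0],
)

```text
t: 16.27
tool_pos: [0.6149, 0.0416, 0.0851]
orientation: [-2.456, 1.957, -0.001]
force: [-6.8, 0.1, 12.9]
opening: 0.0005
```

jog_arm(
  commands=[1,0,0,-0.001,0,1,0,0,-0.002,0,1,0,0,-0.01,0,1,0,0,-0.03,0,1,0,0,-0.035,0,1,0,0,-0.035,0,1,0,0.04,0,0,1,0,0.04,0,0,1,0,0.04,0,0,1,0.03,0.02,0,0,1,0.04,0,0,0,1,0.04,0,0,0,1,0.04,0,0,0,1,0.04,0,0,0,1,0,0,0,0,1,0,0,0,0,1,0,0,0,0],
)

```text
t: 17.68
tool_pos: [0.5202, -0.1749, 0.1962]
orientation: [-2.456, 1.959, 0.001]
force: [-0.6, 0.0, 1.7]
opening: 0.0004
```

```bash
python3 - <<'E'
from h import *
e=np.array([.9744,.2225,0]);n=np.array([-.2225,.9744,0]); out=[]
print(robot.read_state()["tool_pos"],robot.read_state()["force"])
for nm in("side","top"):
    p=robot.read_camera(nm)
    for th,z in(("dot",.085),("wedge",0),("dropper_a",0),("oil_jar",0),("slide_box",0),("marker",0),("well_plate",0)):
        for r in robot.pinpoint(th,p)[:2]:
            v,u=r["position"][0]*384,r["position"][1]*512; print(nm,th,round(r["score"],2),np.round(atz(p,u,v,z),3)[:2])
    c0=(180,130) if nm=="side" else (170,90)
    b=cv2.resize(p["img"][c0[1]:c0[1]+150,c0[0]:c0[0]+200],None,fx=4,fy=4)
    def dr(X,c):
        u,v=proj(p,X); cv2.circle(b,(int((u-c0[0]+.5)*4),int((v-c0[1]+.5)*4)),2,c,-1)
    o=np.array([.5445,.0254,0])+.0575*e
    for w in WV[:4]: dr(o+w[0]*e+w[1]*n+[0,0,w[2]],(255,0,0))
    c=np.array([.614,.042,0])+.065*e-.080*n
    for w in BV: dr(c+w[0]*e+w[1]*n+[0,0,.085],(0,0,255))
    cv2.imwrite(f"pics/{nm}12.png",b)
E
```

```text
[ 0.5201528  -0.17485508  0.19618997] [-0.59363186  0.01979624  1.7446098 ]
side dot 0.8 [0.616 0.036]
side dot 0.55 [ 0.528 -0.234]
side wedge 0.96 [ 0.48  -0.235]
side wedge 0.94 [0.603 0.037]
side dropper_a 0.68 [ 0.586 -0.156]
side dropper_a 0.6 [ 0.748 -0.168]
side oil_jar 0.87 [ 0.671 -0.187]
side slide_box 0.74 [0.647 0.162]
side marker 0.95 [ 0.511 -0.115]
side well_plate 0.68 [ 0.648 -0.308]
top dot 0.75 [0.611 0.035]
top wedge 0.86 [0.531 0.298]
top wedge 0.78 [ 0.339 -0.027]
top dropper_a 0.55 [ 0.586 -0.154]
top dropper_a 0.48 [ 0.766 -0.153]
top oil_jar 0.56 [ 0.678 -0.189]
top slide_box 0.96 [0.656 0.16 ]
top marker 0.5 [ 0.511 -0.126]
top well_plate 0.49 [ 0.664 -0.3  ]
```

View pics/side12.png

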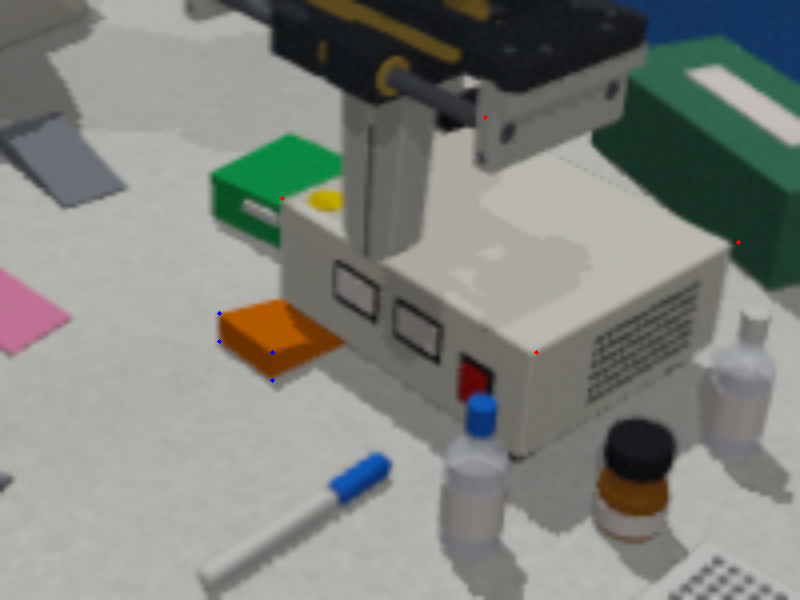

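View pics/top12.png

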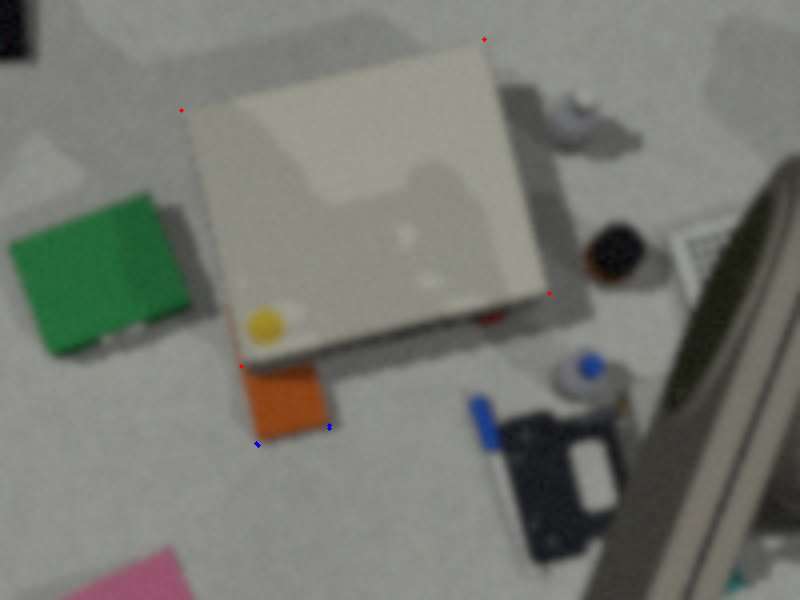

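```bash
python3 - <<'E'
from h import *
p=robot.read_camera("top"); print("dot top",yel(p["img"]),"was 235.98,171.21")
robot.close_job()
E
```

```text
dot top (array([235.93548387, 171.25806452]), np.int32(62)) was 235.98,171.21
the job is handed in; nothing more can be done
```

The wedge is snug under the short foot and the box no longer rocks. I handed the job in at about 18.5 s of the 56 s allowed.

- **First press:** The dot went down about 8 mm, first moving at 5–7 N, and the box fell back level when let go. Early in that press the side force reached about 7 N, because the box top swings outward as it tips. I then followed that swing and the side force dropped away.
- **Wedge:** I slid the orange wedge on the bench with two fingertips against its back face, without gripping it. It turned about 17° into line with the foot and stopped when the push rose steeply to about 7 N. It stayed put when I backed off.
- **Proof press:** At 10–13 N on the dot the fingertips stayed at 85.1 mm, so the box gave less than about 0.3 mm. There was 4–7 N of side load during this press.
- **Last checks:** In the top camera the dot is within 0.1 pixel of where it started, so the box was not shoved. The bystanders matched their starting positions to within 6–12 mm, which is the network's own scatter, and in the pictures they look undisturbed.
- **Disagreements:** The two cameras differed by up to 3 mm in absolute position. The network's last dot reading was about 5–7 mm off, contradicted by the direct pixel measurement of the dot. An upward force of about 6 N also showed during the snug push. I did not establish its cause, though the pictures showed the gripper body clear of the box.

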